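Turn the row of sample pots round for the label printer

TASK

The four sealed sample pots in the full rack stand in the order they were filled, and the label printer needs them the other way round: move them to the empty white rack in reverse order, so that the pot now at the left end of the full rack stands in the nest at the right end of the white rack, the second from the left in the second nest from the right, and so on. Stand each one upright and flat on the floor of its own nest; keep the pots upright on the way and set them down rather than dropping them.

Things in the scene. Friction and masses are not known exactly. Their poses are not given: they have to be found in the camera images.
- full_rack: Rack that is full at the start: flat stainless plate, 100 (x) by 380 (y) by 10 mm, fixed. Origin: centre of its underside, on the bench; its y axis runs along the row towards the robot's left. On it stand four grey saucers in a row, centres at y = +135, +45, -45, -135 mm from the plate's centre.
- empty_rack: Rack that is empty at the start: white plastic block, 100 (x) by 380 (y) by 20 mm high, fixed, parallel to the full rack within 14 degrees, in front of or behind it. Origin: centre of its underside; y axis along the row towards the robot's left. It has four square nests, each 78 by 78 mm, centres at x = 0, y = +135, +45, -45, -135 mm; nest floors (dark pad) are 14 mm above the origin, the walls round them 6 mm higher and 11 to 12 mm thick.
- jar: Squat round sealed jar: amber glass with a flat steel lid flush with its side, 62 mm diameter, 48 mm high, about 0.2 kg, straight sides. Origin: centre of its underside; z up along its axis.
- can: Round plain metal can with a ring pull on top, 56 mm diameter, 70 mm high, about 0.25 kg, straight sides. Origin: centre of its underside; z up along its axis.
- tub: Square white plastic tub with a grey lid and a blank paper patch on top, 56 by 56 mm, 50 mm high, about 0.2 kg; x and y axes square to its sides; it starts within 12 degrees of square to the rack. Origin: centre of its underside; z up along its axis.
- bottle: Slim clear bottle with a black cap: body 50 mm diameter with straight sides up to 55 mm, then a shoulder and a 30 mm diameter cap, 80 mm high over all, about 0.18 kg. Origin: centre of its underside; z up along its axis.
- jar_saucer: The fixed grey square saucer on the full rack in which the jar stands at the start (all four saucers are alike; it stays there and shows where the jar came from): 86 by 86 mm, rim 10 mm high over its underside, inside 78 by 78 mm, floor 4 mm over its underside. Origin: centre of its underside, which lies 10 mm above the bench.
- can_saucer: The fixed grey square saucer on the full rack in which the can stands at the start (all four saucers are alike; it stays there and shows where the can came from): 86 by 86 mm, rim 10 mm high over its underside, inside 78 by 78 mm, floor 4 mm over its underside. Origin: centre of its underside, which lies 10 mm above the bench.
- tub_saucer: The fixed grey square saucer on the full rack in which the tub stands at the start (all four saucers are alike; it stays there and shows where the tub came from): 86 by 86 mm, rim 10 mm high over its underside, inside 78 by 78 mm, floor 4 mm over its underside. Origin: centre of its underside, which lies 10 mm above the bench.
- bottle_saucer: The fixed grey square saucer on the full rack in which the bottle stands at the start (all four saucers are alike; it stays there and shows where the bottle came from): 86 by 86 mm, rim 10 mm high over its underside, inside 78 by 78 mm, floor 4 mm over its underside. Origin: centre of its underside, which lies 10 mm above the bench.
There are look-alikes about, which are no part of the job. Leave any green look-alike of the tub alone.

How it is judged (in metres and radians):
At the end, for the whole second after the job is handed in: Each pot stands released and at rest in the nest mirroring its start (k-th from the left in the full rack, k-th from the right in the white rack): flat on the nest floor (within about 4 mm), within 16 mm of the nest centre along and across the rack, upright within 4.5 degrees (((y of jar_saucer in the frame of full_rack between 0.115 and 0.155 m and y of jar in the frame of empty_rack between -0.151 and -0.119 m) or (y of jar_saucer in the frame of full_rack between 0.025 and 0.065 m and y of jar in the frame of empty_rack between -0.061 and -0.029 m) or (y of jar_saucer in the frame of full_rack between -0.065 and -0.025 m and y of jar in the frame of empty_rack between 0.029 and 0.061 m) or (y of jar_saucer in the frame of full_rack between -0.155 and -0.115 m and y of jar in the frame of empty_rack between 0.119 and 0.151 m)) and x of jar in the frame of empty_rack between -0.016 and 0.016 m and z of jar in the frame of empty_rack between 0.01 and 0.0175 m and angle between each of jar, can, tub, bottle's own z axis and vertical below 0.08 rad and linear speed of each of jar, can, tub, bottle below 0.02 m/s and angular speed of each of jar, can, tub, bottle below 0.2 rad/s and ((y of can_saucer in the frame of full_rack between 0.115 and 0.155 m and y of can in the frame of empty_rack between -0.151 and -0.119 m) or (y of can_saucer in the frame of full_rack between 0.025 and 0.065 m and y of can in the frame of empty_rack between -0.061 and -0.029 m) or (y of can_saucer in the frame of full_rack between -0.065 and -0.025 m and y of can in the frame of empty_rack between 0.029 and 0.061 m) or (y of can_saucer in the frame of full_rack between -0.155 and -0.115 m and y of can in the frame of empty_rack between 0.119 and 0.151 m)) and x of can in the frame of empty_rack between -0.016 and 0.016 m and z of can in the frame of empty_rack between 0.01 and 0.0175 m and ((y of tub_saucer in the frame of full_rack between 0.115 and 0.155 m and y of tub in the frame of empty_rack between -0.151 and -0.119 m) or (y of tub_saucer in the frame of full_rack between 0.025 and 0.065 m and y of tub in the frame of empty_rack between -0.061 and -0.029 m) or (y of tub_saucer in the frame of full_rack between -0.065 and -0.025 m and y of tub in the frame of empty_rack between 0.029 and 0.061 m) or (y of tub_saucer in the frame of full_rack between -0.155 and -0.115 m and y of tub in the frame of empty_rack between 0.119 and 0.151 m)) and x of tub in the frame of empty_rack between -0.016 and 0.016 m and z of tub in the frame of empty_rack between 0.01 and 0.0175 m and ((y of bottle_saucer in the frame of full_rack between 0.115 and 0.155 m and y of bottle in the frame of empty_rack between -0.151 and -0.119 m) or (y of bottle_saucer in the frame of full_rack between 0.025 and 0.065 m and y of bottle in the frame of empty_rack between -0.061 and -0.029 m) or (y of bottle_saucer in the frame of full_rack between -0.065 and -0.025 m and y of bottle in the frame of empty_rack between 0.029 and 0.061 m) or (y of bottle_saucer in the frame of full_rack between -0.155 and -0.115 m and y of bottle in the frame of empty_rack between 0.119 and 0.151 m)) and x of bottle in the frame of empty_rack between -0.016 and 0.016 m and z of bottle in the frame of empty_rack between 0.01 and 0.0175 m); the robot touches nothing.
It fails at once if a pot is tipped by more than 35 degrees (angle between any of jar, can, tub, bottle's own z axis and vertical above 0.61 rad).
It fails at once if a pot is dropped or knocked flying (faster than 0.6 m/s, as in a fall of 2 cm, with no finger on it) ((linear speed of jar above 0.6 m/s and contact force between the fingers and jar below 0.05 N) or (linear speed of can above 0.6 m/s and contact force between the fingers and can below 0.05 N) or (linear speed of tub above 0.6 m/s and contact force between the fingers and tub below 0.05 N) or (linear speed of bottle above 0.6 m/s and contact force between the fingers and bottle below 0.05 N)).
It also fails if it takes over 122 s, if anything falls off the work surface, if the arm or the gripper's body presses on something with over 40 N, if the wrist force passes 120 N, or if a joint passes its speed limit or range.

ROBOT

A 6-joint arm with a two-finger parallel gripper is mounted at the origin on the work surface. World frame = base frame: x ahead of the robot, y to its left, z up, the work surface at z = 0. Lengths are in m, angles in degrees, forces in N, time in s.
With the tool pointing down it reaches from about 0.375 to 0.9 m from the base axis. Payload 3.1 kg.
Tool frame: the origin (TCP) lies at the very end of the fingers, on their centre line; the grasp point (between the pads) lies 19 mm behind it (grasp_offset is the distance from the TCP to the grasp point, in m); z points along the fingers, y is the direction in which the jaws open and shut (so a half turn about z gives the same grasp; the last joint's range is limited). The gripper opens to 87 mm and grips with 3 to 60 N. Pads are 19 mm wide; open, the fingers measure 117 mm over their backs; the gripper's body (75 mm by 190 mm) begins 51 mm behind the grasp point.
Start: joints at [-76.862, 30.224, 82.088, -0, 67.689, -10.227], TCP at [0.248, -0.574, 0.223] pointing down, gripper open.
Joint ranges: [-176.69, 176.69], [-43.24, 126.21], [12.49, 139.97], [-82, 262], [0, 151.66], [-163.58, 163.58]. Speed limits (degrees/s): [159.86, 159.86, 180, 180, 180, 180].

INTERFACE

Orientations are given as a 3x3 rotation matrix whose columns are the frame's x, y, z axes.
In Python, from rig import * gives the robot as it stands. The module is installed in compiled form; this text tells all that it offers.
- The arm moves only by the tool play_rows, never from a script. Its argument "plan" is a list that holds one entry, the list of rows, each a list of 7 numbers: the shift along the world's x, y, z each as a share of 5 cm, from -1 to 1, then the turn, a rotation vector about the world's x, y, z each as a share of pi rad, from -1 to 1, then the gripper's target within -1 to 1 (fully open at 1, half-way at 0, shut at -1). A call has 1 to 12 rows; each row shifts and turns the commanded pose from where the row before left it; what a row does not reach is not made up. A row lasts 1/10 s, in which the tool goes at most 50 mm and 8.59 degrees, less where a joint would pass 70% of its speed; a pose out of reach is approached as far as the arm can. A call with a number of a shift or a turn outside -1 to 1 is refused whole. A call with a gripper value outside its range is refused whole. The fingers move at their own pace and stop on an object; the grip force is fixed at half the most. Time passes only in rows, so rows that do not move let the fingers close. It gives the time, the measured TCP pose, the force and the opening at its end, in the units of the state.
- read_state(): the state, without advancing time (a new reading comes with each control period).
- capture(name): name is "scene" or "top"; returns the picture (480x640x3 uint8, red, green, blue); there is no depth.
- camera_params(name): a dict with "intrinsics" (3x3 intrinsics, pixels), "R" (3x3) and "t" (3): a world point X has camera coordinates R X + t. Camera axes: x right, y down, z forward; pixel columns grow to the right and rows downward; lengths in m; the calibration is good to about 2 mm. A picture is of the moment at which its call begins. camera_params takes no time and is no camera call.
- hand_in(): hands the job in, once; it reports no verdict.
The state is a dict: "time_s": time; "joint_positions": joint angles; "qvel": joint speeds; "tau": joint torques, N m; "position": TCP position; "tcp_rot": TCP orientation; "force": force on the tool from outside, world axes, zero at the start; "moment": the same for the moment, N m; "opening": opening from 0.0 (shut) to 1.0 (fully open).
Only numpy, scipy, OpenCV 4.12 (cv2) and the standard library are available. Lean on these libraries where they do the work, as an engineer would, in place of code of your own. Each camera call takes 0.05 s, during which the arm holds its last target. There are 200 camera calls.

## Working session

There is one attempt and no reset: what is moved stays moved. The work goes in short steps, Python scripts to look and compute and a tool call to move; the robot and the scene stay as the last step left them, time stands still between calls to the robot, and variables do not carry over. Pictures are saved under pics/ and viewed, about 12 in all and at most 16, crops included, and the job is handed in when it is done.

Besides the shell and the picture viewer there is one more tool, called after ">>>" as name([rows], argument=value, ...), one row to a line, values as JSON. play_rows: Moves the arm, as the interface text tells. Its arguments: {"type":"object","properties":{"plan":{"type":"array"}},"required":["plan"]}

```bash
mkdir -p pics; python3 - <<'E'
from rig import *
import cv2
for n in("scene","top"):
    im=capture(n); cv2.imwrite(f"pics/{n}0.png",im[:,:,::-1]); p=camera_params(n); print(n,p)
s=read_state(); print(s["time_s"],s["position"],s["tcp_rot"],s["opening"],s["force"])
E
```

```text
scene {'intrinsics': array([[620.3060212 ,   0.        , 332.54443681],
       [  0.        , 620.3060212 , 236.16451839],
       [  0.        ,   0.        ,   1.        ]]), 'R': array([[-7.14026865e-01,  7.00118302e-01, -1.04570059e-06],
       [ 5.60428913e-01,  5.71561509e-01, -5.99363725e-01],
       [-4.19624916e-01, -4.27962388e-01, -8.00476811e-01]]), 't': array([ 0.37869056, -0.24492538,  1.30399231])}
top {'intrinsics': array([[503.22009611,   0.        , 325.70857203],
       [  0.        , 503.22009611, 235.05135804],
       [  0.        ,   0.        ,   1.        ]]), 'R': array([[ 0.02043429, -0.99901289,  0.03944218],
       [-0.99463651, -0.02431397, -0.10053378],
       [ 0.10139354, -0.03717629, -0.99415153]]), 't': array([-0.03860831,  0.5005449 ,  0.74586238])}
0.1 [ 0.24772844 -0.57306004  0.22166287] [[ 9.17983559e-01  3.96618146e-01 -4.80924741e-04]
 [ 3.96618306e-01 -9.17981595e-01  1.92604763e-03]
 [ 3.22425380e-04 -1.95882362e-03 -9.99998030e-01]] 1.0006401614552956 [-0.89293326  0.41786242 -0.06758293]
```

View pics/top0.png

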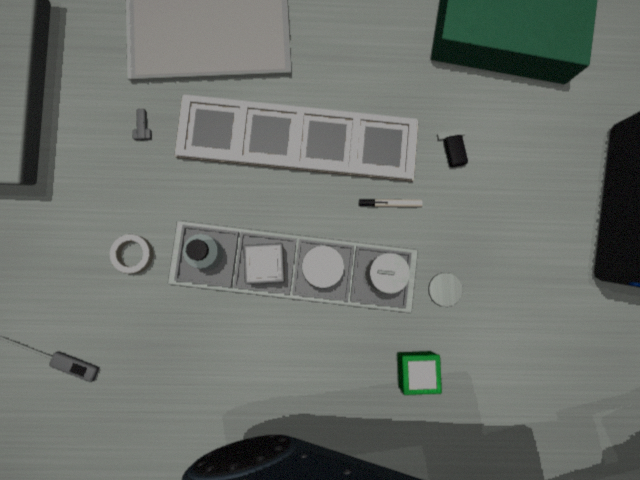

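View pics/scene0.png

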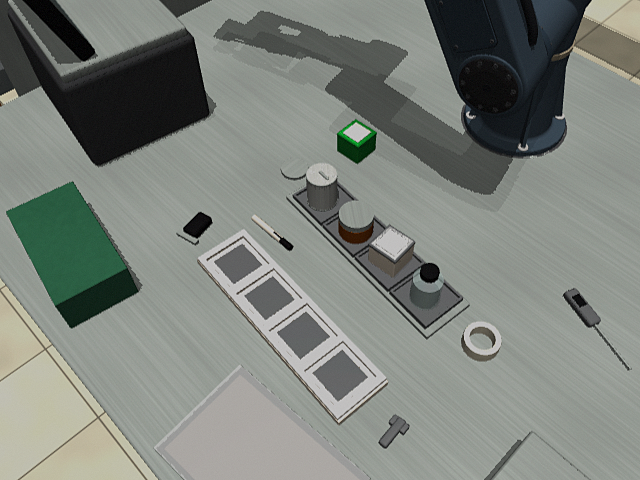

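The top view shows the full rack with, left to right (+y to −y), bottle (200,250), tub (265,263), jar (322,267) and can (388,272). The white rack lies behind it, with nests at about (213,129), (269,134), (326,139) and (383,145).

Possible confusions:
- Tub at (265,263) versus the green look-alike at (420,373), which I leave alone.
- Jar lid at (322,267) versus the loose disc at (445,289) and the ring at (130,254).

I chose the four pots standing in the saucers.

```bash
python3 - <<'E'
import cv2,numpy as np
im=cv2.imread("pics/top0.png")
f=lambda y0,y1:cv2.resize(im[y0:y1,165:430],None,fx=3,fy=3,interpolation=cv2.INTER_CUBIC)
cv2.imwrite("pics/crop1.png",np.vstack([f(90,185),f(217,317)]))
E
```

```text
(no output)
```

View pics/crop1.png

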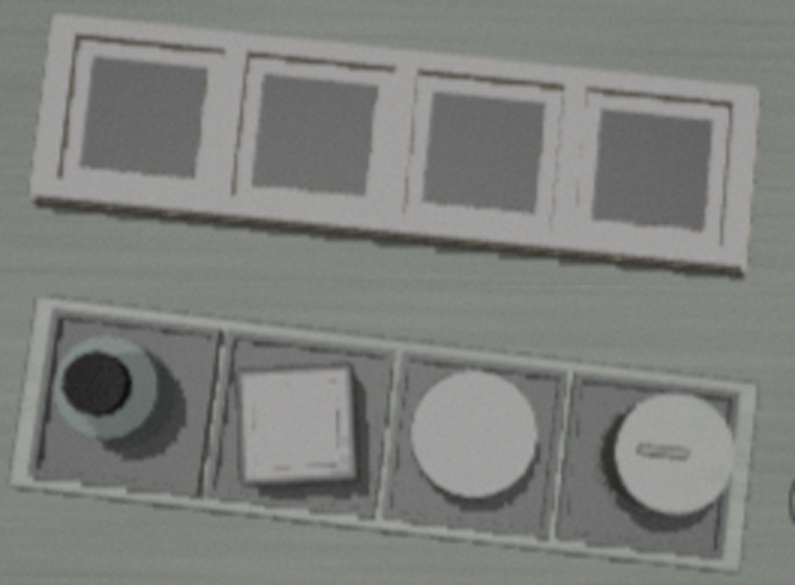

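```bash
cat >h.py <<'E'
from rig import *
import numpy as np,cv2
def back(n,u,v,z):
    p=camera_params(n);R,t=p["R"],p["t"];d=R.T@np.linalg.inv(p["intrinsics"])@[u,v,1];C=-R.T@t
    return C+d*(z-C[2])/d[2]
def proj(n,X):
    p=camera_params(n);q=p["intrinsics"]@(p["R"]@X+p["t"]);return q[:2]/q[2]
E
python3 - <<'E'
from h import *
np.set_printoptions(precision=4,suppress=True)
W=lambda u,v,z:back("top",165+u/3,90+v/3,z)
F=lambda u,v,z:back("top",165+u/3,217+(v-285)/3,z)
c=np.array([W(u,v,.02) for u,v in((55,15),(760,88),(745,265),(33,197))]);print("white",c.mean(0),[np.linalg.norm(c[i]-c[i-1]) for i in range(4)])
P=np.array([W(u,v,.014) for u,v in((144,118),(316,135),(484,152),(652,170))]);print(P,[np.linalg.norm(P[i+1]-P[i]) for i in range(3)],P.mean(0))
d=P[0]-P[3];print("yaw white",np.degrees(np.arctan2(-d[0],d[1])))
c=np.array([F(u,v,.01) for u,v in((38,298),(756,385),(740,570),(12,487))]);print("full",c.mean(0),[np.linalg.norm(c[i]-c[i-1]) for i in range(4)])
d=c[0]-c[1];a=np.arctan2(-d[0],d[1]);print("yaw full",np.degrees(a))
for y in(.135,.045,-.045,-.135):print(c.mean(0)[:2]+y*np.array([-np.sin(a),np.cos(a)]))
for n,u,v,z in(("can",674,454,.084),("jar",475,434,.062),("tub",298,425,.064),("cap",98,384,.094),("body",106,388,.069)):
    X=F(u,v,z);print(n,X,proj("scene",X))
t=np.array([F(u,v,.064) for u,v in((240,372),(350,366),(356,478),(247,483))]);
for i in range(4):
    e=t[i]-t[i-1];print(np.linalg.norm(e),np.degrees(np.arctan2(e[1],e[0])))
for X in P:print(proj("scene",X))
E
```

```text
white [0.6559 0.0182 0.02  ] [np.float64(0.09789522633411311), np.float64(0.37344892953301695), np.float64(0.09622445155964653), np.float64(0.372088050586512)]
[[ 0.6657  0.1535  0.014 ]
 [ 0.6595  0.0631  0.014 ]
 [ 0.6532 -0.0257  0.014 ]
 [ 0.6462 -0.1152  0.014 ]] [np.float64(0.09056419654078328), np.float64(0.08908016351716239), np.float64(0.08972244642598001)] [0.6561 0.0189 0.014 ]
yaw white -4.152658413383194
full [0.4521 0.0192 0.01  ] [np.float64(0.09785324629820495), np.float64(0.3761771682826975), np.float64(0.0964804698679779), np.float64(0.3761925930562045)]
yaw full -5.554333139176391
[0.4651 0.1536]
[0.4564 0.064 ]
[ 0.4477 -0.0255]
[ 0.439  -0.1151]
can [ 0.4432 -0.1168  0.084 ] [321.5407 172.1148]
jar [ 0.4514 -0.0235  0.062 ] [355.5829 211.6096]
tub [0.4538 0.0618 0.064 ] [391.1988 239.9567]
cap [0.4693 0.1515 0.094 ] [428.5604 267.1775]
body [0.4691 0.153  0.069 ] [427.4062 276.4723]
0.053406622351126046 5.665978618875179
0.052923720652140654 -85.4984960044597
0.054019378753757584 -175.27772350849818
0.052050244139314056 93.81527877750366
[339.6098 371.973 ]
[302.4331 331.7255]
[268.8769 295.2145]
[237.9152 261.0783]
```

>>> play_rows([
  [[0.184,0.604,0,0,0,0.01414,1],[0.184,0.604,0,0,0,0.01414,1],[0.184,0.604,0,0,0,0.01414,1],[0.184,0.604,0,0,0,0.01414,1],[0.184,0.604,0,0,0,0.01414,1],[0.184,0.604,0,0,0,0.01414,1],[0.184,0.604,0,0,0,0.01414,1],[0.184,0.604,0,0,0,0.01414,1],[0.184,0.604,0,0,0,0.01414,1],[0.184,0.604,0,0,0,0.01414,1],[0.184,0.604,0,0,0,0.01414,1],[0.184,0.604,0,0,0,0.01414,1]],
])

```text
time_s: 1.3
position: [0.3583, -0.2099, 0.2224]
tcp_rot: [[0.588, 0.809, -0.0], [0.809, -0.588, 0.0], [0.0, -0.0, -1.0]]
force: [0.1, 1.1, -0.7]
opening: 1.001
```

>>> play_rows([
  [[0.184,0.604,0,0,0,0.01414,1],[0.184,0.604,0,0,0,0.01414,1],[0.184,0.604,0,0,0,0.01414,1],[0.184,0.604,0,0,0,0.01414,1],[0.184,0.604,0,0,0,0.01414,1],[0.184,0.604,0,0,0,0.01414,1],[0.184,0.604,0,0,0,0.01414,1],[0.184,0.604,0,0,0,0.01414,1],[0.184,0.604,0,0,0,0.01414,1],[0.184,0.604,0,0,0,0.01414,1],[0.184,0.604,0,0,0,0.01414,1],[0,0,0,0,0,0,1]],
])

```text
time_s: 2.5
position: [0.4603, 0.1237, 0.2224]
tcp_rot: [[0.136, 0.991, 0.001], [0.991, -0.136, 0.001], [0.001, 0.001, -1.0]]
force: [-0.0, -1.0, -0.5]
opening: 1.001
```

>>> play_rows([
  [[0.178,0.572,0,0,0,0.0125,1],[0,0,-0.4,0,0,0,1],[0,0,-0.4,0,0,0,1],[0,0,-0.4,0,0,0,1],[0,0,-0.4,0,0,0,1],[0,0,-0.4,0,0,0,1],[0,0,-0.4,0,0,0,1],[0,0,-0.3,0,0,0,1],[0,0,0,0,0,0,1]],
])

```text
time_s: 3.4
position: [0.4665, 0.1486, 0.0858]
tcp_rot: [[0.103, 0.995, -0.005], [0.995, -0.103, -0.001], [-0.001, -0.005, -1.0]]
force: [-0.3, 1.2, 0.2]
opening: 0.998
```

```bash
python3 - <<'E'
from h import *
a=capture("top")[190:330,120:430,::-1]; b=capture("scene")[130:350,250:510,::-1]
a=cv2.resize(a,(620,280));b=cv2.resize(b,None,fx=1.4,fy=1.4);b=cv2.copyMakeBorder(b,0,0,0,620-b.shape[1],0)
cv2.imwrite("pics/c2.png",np.vstack([a,b])[:600]);print(read_state()["position"])
E
```

```text
[0.46816686 0.14897721 0.0875083 ]
```

View pics/c2.png

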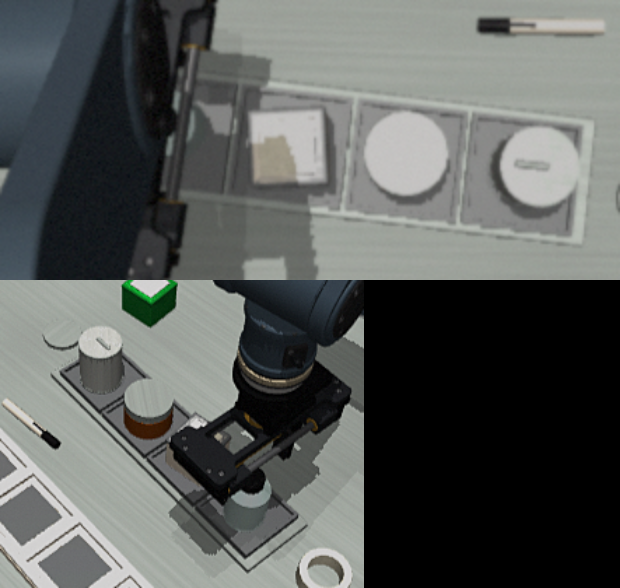

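The crop shows the open fingers straddling the bottle cap over the left saucer, with the tub, jar and can untouched. I continue down and close.

>>> play_rows([
  [[0.02,0.06,-0.3,0,0,0,1],[0,0,-0.3,0,0,0,1],[0,0,-0.3,0,0,0,1],[0,0,-0.15,0,0,0,1],[0,0,0,0,0,0,1]],
])

```text
time_s: 4.0
position: [0.4693, 0.1523, 0.035]
tcp_rot: [[0.102, 0.995, -0.001], [0.995, -0.102, -0.0], [-0.0, -0.001, -1.0]]
force: [-0.8, -0.1, 0.5]
opening: 1.0
```

>>> play_rows([
  [[0,0,0,0,0,0,-1],[0,0,0,0,0,0,-1],[0,0,0,0,0,0,-1],[0,0,0,0,0,0,-1],[0,0,0,0,0,0,-1],[0,0,0,0,0,0,-1],[0,0,0,0,0,0,-1],[0,0,0,0,0,0,-1]],
])

```text
time_s: 4.8
position: [0.47, 0.1525, 0.0353]
tcp_rot: [[0.102, 0.995, 0.001], [0.995, -0.102, 0.0], [0.0, 0.001, -1.0]]
force: [1.1, -0.2, 3.0]
opening: 0.567
```

>>> play_rows([
  [[0,0,0.1,0,0,0,-1],[0,0,0.3,0,0,0,-1],[0,0,0.4,0,0,0,-1],[0,0,0.4,0,0,0,-1],[0,0,0.4,0,0,0,-1],[0,0,0.4,0,0,0,-1],[0,0,0,0,0,0,-1],[0.1,-0.15,0,0,0,0,-1],[0.25,-0.4,0,0,0,0,-1],[0.35,-0.5,0,0,0,0,-1],[0.35,-0.5,0,0,0,0,-1],[0.35,-0.5,0,0,0,0,-1]],
])

```text
time_s: 6.0
position: [0.539, 0.0485, 0.1332]
tcp_rot: [[0.102, 0.995, -0.003], [0.995, -0.102, 0.0], [-0.0, -0.003, -1.0]]
force: [-0.0, 0.5, -1.9]
opening: 0.565
```

>>> play_rows([
  [[0.35,-0.5,0,0,0,0,-1],[0.35,-0.5,0,0,0,0,-1],[0.35,-0.5,0,0,0,0.0094,-1],[0.35,-0.55,0,0,0,0,-1],[0.35,-0.5,0,0,0,0,-1],[0.25,-0.4,0,0,0,0,-1],[0.1,-0.3,0,0,0,0,-1],[0,0,0,0,0,0,-1],[0,0,0,0,0,0,-1],[0,0,0,0,0,0,-1]],
])

```text
time_s: 7.0
position: [0.643, -0.1112, 0.1344]
tcp_rot: [[0.072, 0.997, -0.002], [0.997, -0.072, 0.001], [0.001, -0.002, -1.0]]
force: [-0.5, 0.2, -0.4]
opening: 0.566
```

>>> play_rows([
  [[0.066,-0.09,0,0,0,0,-1],[0,0,-0.3,0,0,0,-1],[0,0,-0.4,0,0,0,-1],[0,0,-0.4,0,0,0,-1],[0,0,-0.4,0,0,0,-1],[0,0,-0.2,0,0,0,-1],[0,0,-0.15,0,0,0,-1],[0,0,-0.08,0,0,0,-1],[0,0,0,0,0,0,-1],[0,0,0,0,0,0,-1]],
])

```text
time_s: 8.0
position: [0.6483, -0.1172, 0.0393]
tcp_rot: [[0.072, 0.997, 0.001], [0.997, -0.072, -0.0], [-0.0, 0.001, -1.0]]
force: [0.4, -0.3, -1.0]
opening: 0.566
```

```bash
python3 - <<'E'
from h import *
s=read_state();print(s["position"],s["force"])
b=capture("scene")[170:400,170:430,::-1];a=capture("top")[85:195,165:430,::-1]
b=cv2.resize(b,None,fx=1.3,fy=1.3);a=cv2.resize(a,None,fx=2,fy=2);w=a.shape[1];b=cv2.copyMakeBorder(b,0,0,0,w-b.shape[1],0)
cv2.imwrite("pics/c3.png",np.vstack([a,b]))
E
```

```text
[ 0.64828896 -0.11717591  0.0392609 ] [ 0.42093032 -0.32318416 -1.04898799]
```

View pics/c3.png

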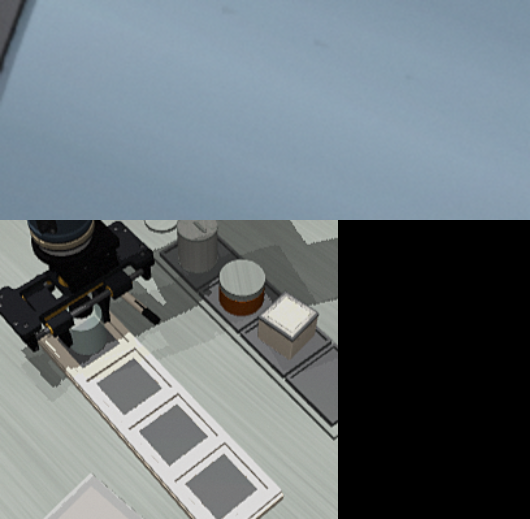

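The scene crop shows the gripper holding the bottle upright over the right-end nest, and the top view is blocked by the arm. I lower the last few mm.

>>> play_rows([
  [[-0.02,0.02,-0.04,0,0,0,-1],[0,0,-0.02,0,0,0,-1],[0,0,-0.01,0,0,0,-1],[0,0,0,0,0,0,-1],[0,0,0,0,0,0,-1]],
])

```text
time_s: 8.6
position: [0.6466, -0.1159, 0.0353]
tcp_rot: [[0.072, 0.997, -0.0], [0.997, -0.072, 0.0], [0.0, -0.0, -1.0]]
force: [-0.9, 0.9, 0.6]
opening: 0.563
```

>>> play_rows([
  [[0,0,-0.02,0,0,0,-1],[0,0,0,0,0,0,-1],[0,0,0,0,0,0,-1]],
])

```text
time_s: 8.9
position: [0.6465, -0.1159, 0.0353]
tcp_rot: [[0.072, 0.997, -0.0], [0.997, -0.072, 0.0], [0.0, -0.0, -1.0]]
force: [-3.6, 0.7, 6.4]
opening: 0.568
```

Contact: 6.4 N upward. Release.

>>> play_rows([
  [[0,0,0,0,0,0,0.4],[0,0,0,0,0,0,1],[0,0,0,0,0,0,1],[0,0,0,0,0,0,1],[0,0,0,0,0,0,1],[0,0,0.3,0,0,0,1],[0,0,0.4,0,0,0,1],[0,0,0.4,0,0,0,1],[0,0,0.4,0,0,0,1],[0,0,0.4,0,0,0,1],[0,0,0.4,0,0,0,1],[0,0,0,0,0,0,1]],
])

```text
time_s: 10.1
position: [0.6491, -0.1168, 0.1534]
tcp_rot: [[0.072, 0.997, 0.008], [0.997, -0.072, -0.003], [-0.002, 0.008, -1.0]]
force: [0.9, -0.4, -0.2]
opening: 1.002
```

>>> play_rows([
  [[-0.38,0.35,0,0,0,0.005,1],[-0.38,0.35,0,0,0,0.005,1],[-0.38,0.35,0,0,0,0.005,1],[-0.38,0.35,0,0,0,0.005,1],[-0.38,0.35,0,0,0,0.005,1],[-0.38,0.35,0,0,0,0.005,1],[-0.38,0.35,0,0,0,0.005,1],[-0.38,0.35,0,0,0,0.005,1],[-0.38,0.35,0,0,0,0.005,1],[-0.38,0.35,0,0,0,0.004,1],[0,0,0,0,0,0,1],[0,0,0,0,0,0,1]],
])

```text
time_s: 11.3
position: [0.457, 0.0591, 0.1491]
tcp_rot: [[-0.082, 0.997, 0.001], [0.997, 0.082, -0.0], [-0.0, 0.001, -1.0]]
force: [0.7, 0.1, 0.3]
opening: 0.999
```

```bash
python3 - <<'E'
from h import *
s=read_state();print(s["position"],s["tcp_rot"])
b=capture("scene")[170:400,170:480,::-1]
cv2.imwrite("pics/c4.png",cv2.resize(b,None,fx=2.5,fy=2.5))
for n,X in(("nest1",(.6463,-.1157,.014)),("cap",(.6463,-.1157,.094))):print(n,(proj("scene",np.array(X))-[170,170])*2.5)
E
```

```text
[0.45696802 0.05905772 0.1490628 ] [[-8.22147296e-02  9.96614278e-01  8.47755559e-04]
 [ 9.96614556e-01  8.22150394e-02 -3.37186262e-04]
 [-4.05742900e-04  8.17163853e-04 -9.99999584e-01]]
nest1 [169.22315626 227.31908453]
cap [154.143602   157.41919333]
```

View pics/c4.png

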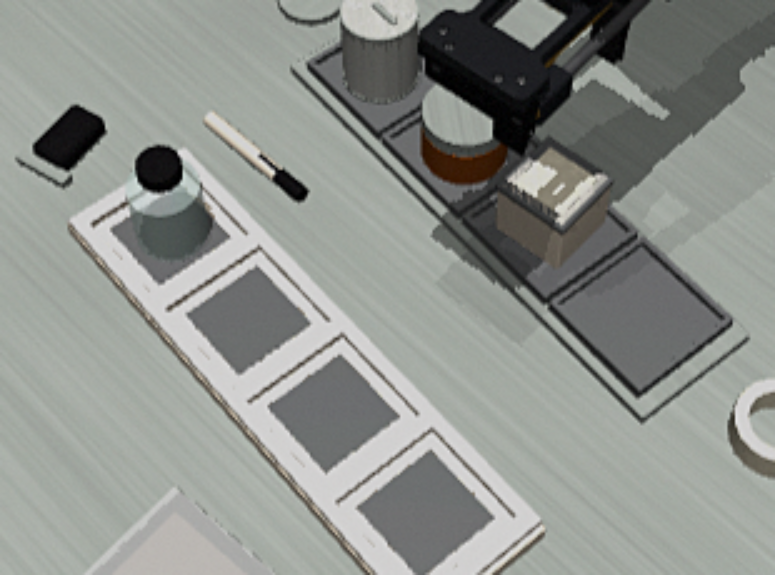

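The scene crop shows the bottle upright in the right-end nest, with its cap at crop (160,158) against a predicted (154,157). The tub is still in place. Now I pick the tub.

>>> play_rows([
  [[-0.064,0.054,0,0,0,0,1],[0,0,-0.4,0,0,0,1],[0,0,-0.4,0,0,0,1],[0,0,-0.4,0,0,0,1],[0,0,-0.4,0,0,0,1],[0,0,-0.4,0,0,0,1],[0,0,-0.3,0,0,0,1],[0,0,-0.1,0,0,0,1],[0,0,0,0,0,0,1],[0,0,0,0,0,0,1]],
])

```text
time_s: 12.35
position: [0.4541, 0.0614, 0.0294]
tcp_rot: [[-0.081, 0.997, 0.001], [0.997, 0.081, -0.0], [-0.0, 0.001, -1.0]]
force: [0.4, 0.1, -1.1]
opening: 1.0
```

>>> play_rows([
  [[0,0,0,0,0,0,-1],[0,0,0,0,0,0,-1],[0,0,0,0,0,0,-1],[0,0,0,0,0,0,-1],[0,0,0,0,0,0,-1],[0,0,0,0,0,0,-1],[0,0,0,0,0,0,-1],[0,0,0,0,0,0,-1]],
])

```text
time_s: 13.15
position: [0.4543, 0.0616, 0.0293]
tcp_rot: [[-0.081, 0.997, 0.002], [0.997, 0.081, -0.0], [-0.0, 0.002, -1.0]]
force: [2.1, 0.5, 2.9]
opening: 0.643
```

>>> play_rows([
  [[0,0,0.1,0,0,0,-1],[0,0,0.3,0,0,0,-1],[0,0,0.4,0,0,0,-1],[0,0,0.4,0,0,0,-1],[0,0,0.4,0,0,0,-1],[0,0,0.3,0,0,0,-1],[0,0,0,0,0,0,-1],[0.15,-0.06,0,0,0,0,-1],[0.3,-0.13,0,0,0,-0.006,-1],[0.44,-0.195,0,0,0,-0.006,-1],[0.44,-0.195,0,0,0,-0.006,-1],[0.44,-0.195,0,0,0,-0.006,-1]],
])

```text
time_s: 14.35
position: [0.5421, 0.0224, 0.1223]
tcp_rot: [[-0.005, 1.0, -0.003], [1.0, 0.005, 0.0], [0.0, -0.003, -1.0]]
force: [0.3, 0.6, -2.5]
opening: 0.641
```

>>> play_rows([
  [[0.44,-0.195,0,0,0,-0.006,-1],[0.44,-0.195,0,0,0,-0.006,-1],[0.44,-0.195,0,0,0,-0.006,-1],[0.44,-0.195,0,0,0,-0.006,-1],[0.3,-0.13,0,0,0,0,-1],[0.14,-0.065,0,0,0,0,-1],[0,0,0,0,0,0,-1],[0,0,0,0,0,0,-1],[0,0,0,0,0,0,-1]],
])

```text
time_s: 15.25
position: [0.6505, -0.0252, 0.1234]
tcp_rot: [[0.069, 0.998, -0.003], [0.998, -0.069, 0.001], [0.0, -0.003, -1.0]]
force: [-0.4, -0.3, -2.6]
opening: 0.638
```

>>> play_rows([
  [[0.04,-0.016,0,0,0,0,-1],[0,0,-0.3,0,0,0,-1],[0,0,-0.4,0,0,0,-1],[0,0,-0.4,0,0,0,-1],[0,0,-0.4,0,0,0,-1],[0,0,-0.2,0,0,0,-1],[0,0,-0.1,0,0,0,-1],[0,0,-0.04,0,0,0,-1],[0,0,0,0,0,0,-1],[0,0,0,0,0,0,-1]],
])

```text
time_s: 16.25
position: [0.6547, -0.0268, 0.033]
tcp_rot: [[0.069, 0.998, 0.002], [0.998, -0.069, -0.0], [-0.0, 0.002, -1.0]]
force: [-0.1, -0.9, -2.8]
opening: 0.637
```

>>> play_rows([
  [[-0.02,0.01,-0.04,0,0,0,-1],[0,0,-0.02,0,0,0,-1],[0,0,-0.015,0,0,0,-1],[0,0,0,0,0,0,-1],[0,0,0,0,0,0,-1]],
])

```text
time_s: 16.75
position: [0.653, -0.0261, 0.0293]
tcp_rot: [[0.069, 0.998, 0.0], [0.998, -0.069, -0.0], [-0.0, 0.0, -1.0]]
force: [-2.7, 0.8, 5.6]
opening: 0.637
```

Contact: 5.6 N upward. I release and go to the jar.

>>> play_rows([
  [[0,0,0,0,0,0,0.6],[0,0,0,0,0,0,1],[0,0,0,0,0,0,1],[0,0,0,0,0,0,1],[0,0,0,0,0,0,1],[0,0,0.3,0,0,0,1],[0,0,0.4,0,0,0,1],[0,0,0.4,0,0,0,1],[0,0,0.4,0,0,0,1],[0,0,0.4,0,0,0,1],[0,0,0.2,0,0,0,1],[0,0,0,0,0,0,1]],
])

```text
time_s: 17.95
position: [0.6544, -0.0263, 0.1358]
tcp_rot: [[0.069, 0.998, 0.005], [0.998, -0.069, -0.001], [-0.001, 0.005, -1.0]]
force: [0.4, 0.1, -0.0]
opening: 1.0
```

>>> play_rows([
  [[-0.4,0.005,0,0,0,0,1],[-0.4,0.005,0,0,0,0,1],[-0.4,0.005,0,0,0,0,1],[-0.4,0.005,0,0,0,0,1],[-0.4,0.005,0,0,0,0,1],[-0.4,0.005,0,0,0,0,1],[-0.4,0.005,0,0,0,0,1],[-0.4,0.005,0,0,0,0,1],[-0.4,0.005,0,0,0,0,1],[-0.4,0.005,0,0,0,0,1],[0,0,0,0,0,0,1],[0,0,0,0,0,0,1]],
])

```text
time_s: 19.15
position: [0.4535, -0.0238, 0.1331]
tcp_rot: [[0.07, 0.998, 0.001], [0.998, -0.07, -0.0], [-0.0, 0.001, -1.0]]
force: [0.7, -1.2, 1.0]
opening: 0.999
```

```bash
python3 - <<'E'
from h import *
s=read_state();print(s["position"],s["opening"])
b=capture("scene")[140:400,170:480,::-1]
cv2.imwrite("pics/c5.png",cv2.resize(b,None,fx=2.3,fy=2.3))
for n,X in(("tubtop",(.6528,-.026,.064)),("jartop",(.4514,-.0235,.062))):print(n,(proj("scene",np.array(X))-[170,140])*2.3)
E
```

```text
[ 0.45351414 -0.02376775  0.13312351] 0.9989816203951337
tubtop [221.62169522 318.7499908 ]
jartop [426.84057221 164.72077462]
```

View pics/c5.png

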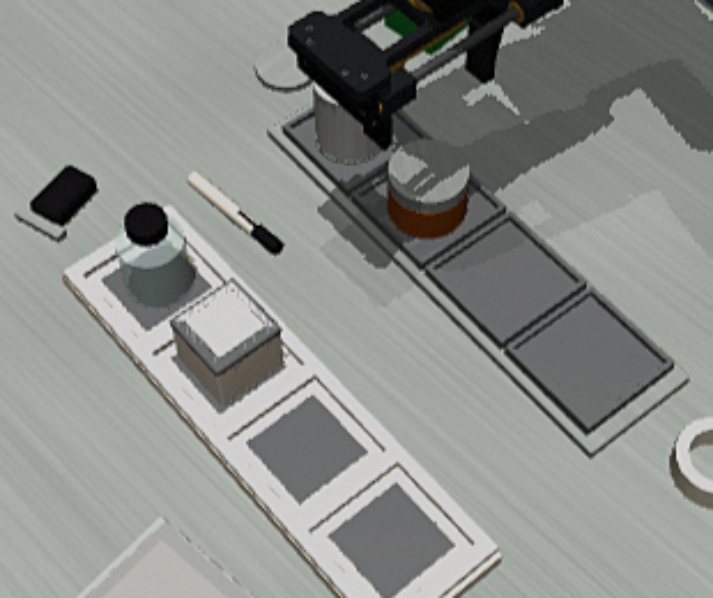

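The crop shows the tub in the second nest from the right, with its top at (226,322) against a predicted (222,319). The jar is under the gripper, with its lid at (429,172). Now I pick the jar.

>>> play_rows([
  [[-0.042,0,0,0,0,0,1],[0,0,-0.4,0,0,0,1],[0,0,-0.4,0,0,0,1],[0,0,-0.4,0,0,0,1],[0,0,-0.4,0,0,0,1],[0,0,-0.3,0,0,0,1],[0,0,-0.18,0,0,0,1],[0,0,0,0,0,0,1],[0,0,0,0,0,0,1]],
])

```text
time_s: 20.1
position: [0.4514, -0.0237, 0.0294]
tcp_rot: [[0.069, 0.998, 0.0], [0.998, -0.069, -0.0], [-0.0, 0.0, -1.0]]
force: [0.8, -0.1, 0.7]
opening: 1.003
```

>>> play_rows([
  [[0,0,0,0,0,0,-1],[0,0,0,0,0,0,-1],[0,0,0,0,0,0,-1],[0,0,0,0,0,0,-1],[0,0,0,0,0,0,-1],[0,0,0,0,0,0,-1],[0,0,0,0,0,0,-1]],
])

```text
time_s: 20.8
position: [0.4517, -0.0238, 0.0297]
tcp_rot: [[0.069, 0.998, 0.002], [0.998, -0.069, -0.001], [-0.0, 0.002, -1.0]]
force: [0.3, 0.1, 5.4]
opening: 0.7
```

>>> play_rows([
  [[0,0,0.1,0,0,0,-1],[0,0,0.3,0,0,0,-1],[0,0,0.4,0,0,0,-1],[0,0,0.4,0,0,0,-1],[0,0,0.4,0,0,0,-1],[0,0,0.3,0,0,0,-1],[0,0,0,0,0,0,-1],[0.15,0.06,0,0,0,0,-1],[0.3,0.13,0,0,0,0,-1],[0.46,0.195,0,0,0,0,-1],[0.46,0.195,0,0,0,0,-1],[0.46,0.195,0,0,0,0,-1]],
])

```text
time_s: 22.0
position: [0.5425, 0.016, 0.1226]
tcp_rot: [[0.069, 0.998, -0.003], [0.998, -0.069, 0.001], [0.0, -0.003, -1.0]]
force: [0.3, 0.4, -2.7]
opening: 0.703
```

>>> play_rows([
  [[0.46,0.195,0,0,0,0,-1],[0.46,0.195,0,0,0,0,-1],[0.46,0.195,0,0,0,0,-1],[0.46,0.195,0,0,0,0,-1],[0.35,0.15,0,0,0,0,-1],[0.18,0.065,0,0,0,0,-1],[0,0,0,0,0,0,-1],[0,0,0,0,0,0,-1],[0,0,0,0,0,0,-1]],
])

```text
time_s: 22.9
position: [0.6594, 0.0646, 0.1237]
tcp_rot: [[0.07, 0.998, -0.003], [0.998, -0.07, -0.0], [-0.0, -0.003, -1.0]]
force: [0.4, 0.5, -2.6]
opening: 0.703
```

>>> play_rows([
  [[-0.01,-0.016,0,0,0,0,-1],[0,0,-0.3,0,0,0,-1],[0,0,-0.4,0,0,0,-1],[0,0,-0.4,0,0,0,-1],[0,0,-0.4,0,0,0,-1],[0,0,-0.2,0,0,0,-1],[0,0,-0.1,0,0,0,-1],[0,0,-0.04,0,0,0,-1],[0,0,0,0,0,0,-1],[0,0,0,0,0,0,-1]],
])

```text
time_s: 23.9
position: [0.6611, 0.064, 0.0332]
tcp_rot: [[0.069, 0.998, 0.002], [0.998, -0.069, -0.0], [0.0, 0.002, -1.0]]
force: [-0.2, -0.8, -2.6]
opening: 0.704
```

>>> play_rows([
  [[0,0,-0.03,0,0,0,-1],[0,0,-0.02,0,0,0,-1],[0,0,-0.01,0,0,0,-1],[0,0,0,0,0,0,-1],[0,0,0,0,0,0,-1]],
])

```text
time_s: 24.4
position: [0.6606, 0.0641, 0.0298]
tcp_rot: [[0.069, 0.998, 0.001], [0.998, -0.069, -0.0], [0.0, 0.001, -1.0]]
force: [-1.4, 0.3, 1.2]
opening: 0.704
```

>>> play_rows([
  [[0,0,-0.015,0,0,0,-1],[0,0,0,0,0,0,-1],[0,0,0,0,0,0,-1]],
])

```text
time_s: 24.7
position: [0.6606, 0.0641, 0.0298]
tcp_rot: [[0.069, 0.998, 0.001], [0.998, -0.069, -0.0], [-0.0, 0.001, -1.0]]
force: [-2.2, 1.3, 6.1]
opening: 0.704
```

>>> play_rows([
  [[0,0,0,0,0,0,0.6],[0,0,0,0,0,0,1],[0,0,0,0,0,0,1],[0,0,0,0,0,0,1],[0,0,0,0,0,0,1],[0,0,0.3,0,0,0,1],[0,0,0.4,0,0,0,1],[0,0,0.4,0,0,0,1],[0,0,0.4,0,0,0,1],[0,0,0.4,0,0,0,1],[0,0,0.4,0,0,0,1],[0,0,0,0,0,0,1]],
])

```text
time_s: 25.9
position: [0.663, 0.064, 0.1479]
tcp_rot: [[0.069, 0.998, 0.008], [0.998, -0.069, -0.0], [0.0, 0.008, -1.0]]
force: [0.5, 0.3, -0.4]
opening: 1.001
```

>>> play_rows([
  [[-0.36,-0.3,0,0,0,0,1],[-0.36,-0.3,0,0,0,0,1],[-0.36,-0.3,0,0,0,0,1],[-0.36,-0.3,0,0,0,0,1],[-0.36,-0.3,0,0,0,0,1],[-0.36,-0.3,0,0,0,0,1],[-0.36,-0.3,0,0,0,0,1],[-0.36,-0.3,0,0,0,0,1],[-0.36,-0.3,0,0,0,0,1],[-0.36,-0.3,0,0,0,0,1],[-0.36,-0.3,0,0,0,0,1],[-0.36,-0.3,0,0,0,0,1]],
])

```text
time_s: 27.1
position: [0.4433, -0.1163, 0.1433]
tcp_rot: [[0.069, 0.998, -0.0], [0.998, -0.069, 0.0], [0.0, -0.0, -1.0]]
force: [-0.6, -0.0, 0.2]
opening: 0.998
```

>>> play_rows([
  [[0,0,0,0,0,0,1],[0,0,0,0,0,0,1],[0,0,0,0,0,0,1]],
])

```text
time_s: 27.4
position: [0.4452, -0.1157, 0.1436]
tcp_rot: [[0.069, 0.998, 0.001], [0.998, -0.069, -0.0], [-0.0, 0.001, -1.0]]
force: [-0.5, -0.7, 0.4]
opening: 0.995
```

```bash
python3 - <<'E'
from h import *
s=read_state();print(s["position"],s["opening"])
b=capture("scene")[140:400,170:480,::-1]
cv2.imwrite("pics/c6.png",cv2.resize(b,None,fx=2.3,fy=2.3))
for n,X in(("jartop",(.6594,.0638,.062)),("cantop",(.4432,-.1168,.084))):print(n,(proj("scene",np.array(X))-[170,140])*2.3)
E
```

```text
[ 0.4452031  -0.11569453  0.14355418] 0.9954082435150917
jartop [302.58701406 407.22030861]
cantop [348.5261953   73.87808616]
```

View pics/c6.png

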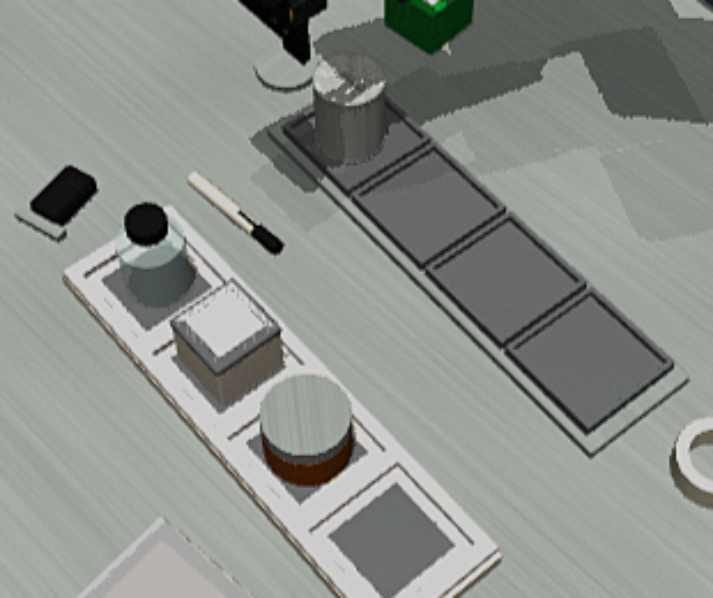

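The crop shows the jar upright in the third nest, with its lid at (306,415) against a predicted (303,407), the same small bias as before. The can is still in its saucer, with its top at (349,80). Now I pick the can.

>>> play_rows([
  [[-0.04,-0.02,0,0,0,0,1],[0,0,-0.4,0,0,0,1],[0,0,-0.4,0,0,0,1],[0,0,-0.4,0,0,0,1],[0,0,-0.4,0,0,0,1],[0,0,-0.3,0,0,0,1],[0,0,-0.2,0,0,0,1],[0,0,-0.1,0,0,0,1],[0,0,0,0,0,0,1],[0,0,0,0,0,0,1]],
])

```text
time_s: 28.45
position: [0.4428, -0.117, 0.0339]
tcp_rot: [[0.069, 0.998, 0.001], [0.998, -0.069, -0.0], [-0.0, 0.001, -1.0]]
force: [-0.1, 0.4, 0.3]
opening: 0.998
```

>>> play_rows([
  [[0,0,0,0,0,0,-1],[0,0,0,0,0,0,-1],[0,0,0,0,0,0,-1],[0,0,0,0,0,0,-1],[0,0,0,0,0,0,-1],[0,0,0,0,0,0,-1],[0,0,0,0,0,0,-1]],
])

```text
time_s: 29.15
position: [0.4432, -0.1173, 0.0338]
tcp_rot: [[0.07, 0.998, 0.002], [0.998, -0.07, -0.001], [-0.001, 0.002, -1.0]]
force: [2.1, 0.0, 2.3]
opening: 0.63
```

>>> play_rows([
  [[0,0,0.1,0,0,0,-1],[0,0,0.3,0,0,0,-1],[0,0,0.4,0,0,0,-1],[0,0,0.4,0,0,0,-1],[0,0,0.4,0,0,0,-1],[0,0,0.3,0,0,0,-1],[0,0,0,0,0,0,-1],[0.15,0.18,0,0,0,0,-1],[0.3,0.365,0,0,0,0,-1],[0.3,0.365,0,0,0,0,-1],[0.3,0.365,0,0,0,0,-1],[0.3,0.365,0,0,0,0,-1]],
])

```text
time_s: 30.35
position: [0.5095, -0.0331, 0.127]
tcp_rot: [[0.069, 0.998, -0.003], [0.998, -0.069, 0.001], [0.001, -0.003, -1.0]]
force: [-0.0, -0.8, -1.9]
opening: 0.622
```

>>> play_rows([
  [[0.3,0.365,0,0,0,0,-1],[0.3,0.365,0,0,0,0,-1],[0.3,0.365,0,0,0,0,-1],[0.3,0.365,0,0,0,0,-1],[0.3,0.365,0,0,0,0,-1],[0.3,0.365,0,0,0,0,-1],[0.3,0.365,0,0,0,0,-1],[0.3,0.365,0,0,0,0,-1],[0.3,0.365,0,0,0,0,-1],[0.3,0.365,0,0,0,0,-1],[0.1,0.126,0,0,0,0,-1],[0,0,0,0,0,0,-1]],
])

```text
time_s: 31.55
position: [0.6641, 0.1552, 0.1266]
tcp_rot: [[0.067, 0.998, -0.003], [0.998, -0.067, -0.0], [-0.0, -0.003, -1.0]]
force: [0.1, -0.5, -1.5]
opening: 0.626
```

>>> play_rows([
  [[0,0,0,0,0,0,-1],[0,0,0,0,0,0,-1]],
])

```text
time_s: 31.75
position: [0.6637, 0.1531, 0.1279]
tcp_rot: [[0.07, 0.998, -0.002], [0.998, -0.07, -0.0], [-0.001, -0.002, -1.0]]
force: [0.8, 0.0, -1.9]
opening: 0.628
```

>>> play_rows([
  [[0.02,0,0,0,0,0,-1],[0,0,-0.3,0,0,0,-1],[0,0,-0.4,0,0,0,-1],[0,0,-0.4,0,0,0,-1],[0,0,-0.4,0,0,0,-1],[0,0,-0.2,0,0,0,-1],[0,0,-0.1,0,0,0,-1],[0,0,-0.03,0,0,0,-1],[0,0,0,0,0,0,-1],[0,0,0,0,0,0,-1]],
])

```text
time_s: 32.75
position: [0.6667, 0.1539, 0.0381]
tcp_rot: [[0.069, 0.998, 0.002], [0.998, -0.069, 0.0], [0.0, 0.002, -1.0]]
force: [0.3, 0.3, -1.6]
opening: 0.625
```

>>> play_rows([
  [[0,0,-0.03,0,0,0,-1],[0,0,-0.02,0,0,0,-1],[0,0,-0.01,0,0,0,-1],[0,0,0,0,0,0,-1],[0,0,0,0,0,0,-1]],
])

```text
time_s: 33.25
position: [0.6659, 0.1539, 0.0341]
tcp_rot: [[0.069, 0.998, 0.0], [0.998, -0.069, -0.0], [-0.0, 0.0, -1.0]]
force: [-0.6, 0.6, -1.3]
opening: 0.627
```

>>> play_rows([
  [[0,0,-0.015,0,0,0,-1],[0,0,-0.01,0,0,0,-1],[0,0,0,0,0,0,-1],[0,0,0,0,0,0,-1]],
])

```text
time_s: 33.65
position: [0.666, 0.1539, 0.0338]
tcp_rot: [[0.069, 0.998, 0.0], [0.998, -0.069, 0.0], [0.0, 0.0, -1.0]]
force: [-1.7, -0.7, 5.7]
opening: 0.624
```

Contact: 5.7 N upward. I release, lift, and back off clear of the top view.

>>> play_rows([
  [[0,0,0,0,0,0,0.6],[0,0,0,0,0,0,1],[0,0,0,0,0,0,1],[0,0,0,0,0,0,1],[0,0,0,0,0,0,1],[0,0,0.3,0,0,0,1],[0,0,0.4,0,0,0,1],[0,0,0.4,0,0,0,1],[0,0,0.4,0,0,0,1],[0,0,0.5,0,0,0,1],[0,0,0.5,0,0,0,1],[0,0,0.5,0,0,0,1]],
])

```text
time_s: 34.85
position: [0.6659, 0.1539, 0.1851]
tcp_rot: [[0.069, 0.998, 0.001], [0.998, -0.069, 0.0], [0.0, 0.001, -1.0]]
force: [0.3, -0.3, 0.0]
opening: 1.0
```

>>> play_rows([
  [[-0.4,-0.7,0,0,0,0,1],[-0.4,-0.7,0,0,0,0,1],[-0.4,-0.7,0,0,0,0,1],[-0.4,-0.7,0,0,0,0,1],[-0.4,-0.7,0,0,0,0,1],[-0.4,-0.7,0,0,0,0,1],[-0.2,-0.7,0,0,0,0,1],[-0.2,-0.7,0,0,0,0,1],[-0.2,-0.7,0,0,0,0,1],[-0.2,-0.7,0,0,0,0,1],[-0.2,-0.7,0,0,0,0,1],[-0.2,-0.7,0,0,0,0,1]],
])

```text
time_s: 36.05
position: [0.4856, -0.2677, 0.1841]
tcp_rot: [[0.069, 0.998, 0.001], [0.998, -0.069, -0.001], [-0.001, 0.001, -1.0]]
force: [0.5, -0.8, 0.5]
opening: 1.005
```

>>> play_rows([
  [[-0.1,-0.7,0,0,0,0,1],[-0.1,-0.7,0,0,0,0,1],[-0.1,-0.7,0,0,0,0,1],[-0.1,-0.7,0,0,0,0,1],[0,0,0,0,0,0,1],[0,0,0,0,0,0,1]],
])

```text
time_s: 36.65
position: [0.4656, -0.4067, 0.1835]
tcp_rot: [[0.071, 0.997, 0.001], [0.997, -0.071, -0.0], [0.0, 0.001, -1.0]]
force: [0.9, -0.2, 0.2]
opening: 0.999
```

```bash
python3 - <<'E'
from h import *
s=read_state();print(s["time_s"],s["position"],s["force"],s["opening"])
a=capture("top")[85:185,165:430,::-1]; b=capture("scene")[200:420,180:420,::-1]
a=cv2.resize(a,(795,300),interpolation=cv2.INTER_CUBIC);b=cv2.resize(b,None,fx=1.36,fy=1.36);b=cv2.copyMakeBorder(b,0,0,0,795-b.shape[1],0)
cv2.imwrite("pics/c7.png",np.vstack([a,b])[:600])
for n,x,y,z in(("can",.6659,.1535,.084),("jar",.6594,.0638,.062),("tub",.6528,-.026,.064),("cap",.6463,-.1157,.094)):
    print(n,(proj("top",np.array([x,y,z]))-[165,85])*3)
E
```

```text
36.65 [ 0.46555806 -0.40665418  0.18347727] [ 0.87642621 -0.21519802  0.15787303] 0.9991687680550181
can [117.22881985  87.50002676]
jar [307.86217089 121.28300149]
tub [488.63224311 138.79970659]
cap [678.38154913 138.86421759]
```

View pics/c7.png

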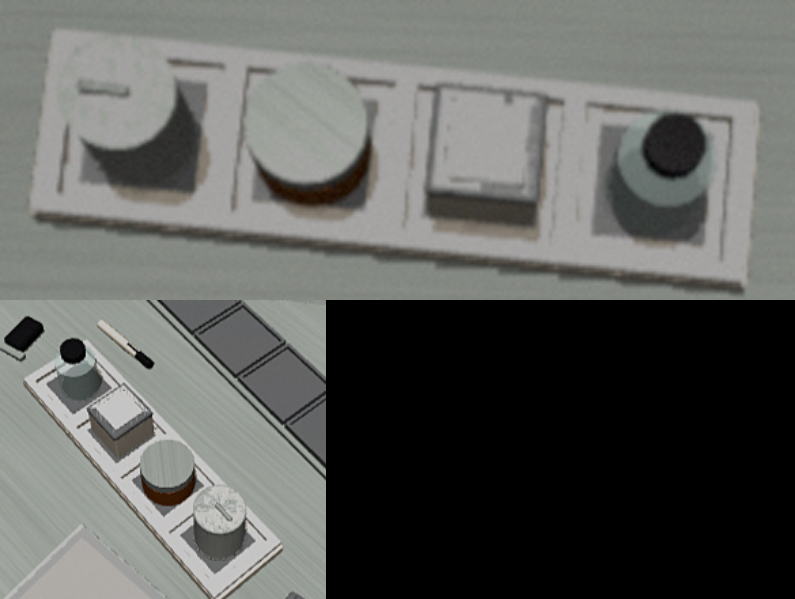

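In the top view every lid centre is within 7 crop pixels (about 4 mm) of its nest-centred prediction: can (118,93) against (117,87), jar (308,124) against (308,121), tub (488,140) against (489,139), cap (674,145) against (678,139). All four stand upright and the arm is clear, so I hand in.

```bash
python3 -c "
from rig import *
print(hand_in())"
```

```text
the job is handed in; nothing more can be done
None
```

I moved all four pots into the white rack in reverse order and handed the job in at about 37 s of the 122 s allowed. From left to right they now stand can, jar, tub, bottle; the full rack held bottle, tub, jar, can.

- **Placing:** I lowered each pot until the wrist force showed about 6 N of contact with the nest floor, then released it. The tool height at release matched the height at pick-up to within about 0.3 mm. The two floors are at the same height, so the pots should be flat on the nest pads.
- **Last check:** The final pictures from both cameras show all four pots upright in the right nests. In the top view each lid is within about 4 mm of its nest centre, where 16 mm is allowed. The arm is clear with the gripper open, and I kept clear of the green look-alike.
- **Disagreement:** During the work the scene camera showed most pots offset by 1 to 3 pixels from where I predicted. I took this as calibration error and did not correct for it.

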